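# Seat a ring gauge in the V-nest and shut the gate

## Robot

A 6-joint arm with a two-finger parallel gripper is mounted at the origin on a cart in front of the work surface, level with it; the furniture and walls round the work are solid. World frame = base frame: x ahead of the robot, y to its left, z up, the work surface at z = 0. Lengths are in mm, angles in rad, forces in N, time in s.
With the tool pointing down it reaches from about 150 to 775 mm from the base axis. Payload 6.1 kg.
Tool frame: the origin (TCP) lies at the very end of the fingers, on their centre line; the grasp point (between the pads) lies 19 mm behind it; z points along the fingers, y is the direction in which the jaws open and shut (so a half turn about z gives the same grasp; the last joint's range is limited). The gripper opens to 85 mm and grips with 20 to 120 N. Pads are 22 mm wide; open, the fingers measure 114 mm over their backs; the gripper's body (76 mm by 85 mm) begins 54 mm behind the grasp point. The pads swing forward as they close: fully open they stand 13 mm farther back than shut.
Start: joints at [1.275, 0.126, -0.04, 1.405, 0, 1.571], TCP at [153.034, 502.184, 231.295] pointing down, gripper open.
Joint ranges: [-2.72, 2.72], [-0.95, 1.95], [-1.27, 1.35], [-1.78, 2.02], [-1.46, 1.47], [-3.14, 3.14]. Speed limits (rad/s): [2.39, 2.39, 3.01, 3.14, 3.14, 3.14].

## Interface

Orientations are given as a 3x3 rotation matrix whose columns are the frame's x, y, z axes.
In Python, from bench import manip, optics, workorder, nets gives the robot as it stands.
- The arm moves only by the tool jog_arm, never from a script. Its argument "plan" is a list of rows, each a list of 7 numbers: the closure, from -1 (fully open) to 1 (shut), so that 0 is half open, then the shift along the tool's x, y, z in units of 150 mm (1.0 is 150 mm), then the turn, a rotation vector about the tool's x, y, z in units of 90 degrees (1.0 is 90 degrees). In form: [[claw, tx, ty, tz, wx, wy, wz], ...]. A call has 1 to 20 rows; each row shifts and turns the pose as measured when the row begins, along the tool's axes as they then stand; what a row does not reach is not made up. A row lasts 1/8 s, in which the tool goes at most 62.5 mm and 10.7 degrees, less where a joint would pass 70% of its speed; a pose out of reach is approached as far as the arm can. A call with a number of a shift or a turn outside -1 to 1 is refused whole. A call with a gripper value outside its range is refused whole. The fingers move at their own pace and stop on an object; "squeeze" is the grip in N (left out, the last holds). Time passes only in rows, so rows that do not move let the fingers close. It gives the time, the measured TCP pose, the force and the opening at its end, in the units of the state.
- manip.state(): the state, without advancing time (a new reading comes with each control period).
- optics.get_image(name): name is "scene" or "top" or "wrist"; returns a dict with "frame" (400x640x3 uint8, blue, green, red), "camera_matrix" (3x3 intrinsics, pixels), "pose" (4x4, takes a point from camera to world coordinates). Camera axes: x right, y down, z forward; pixel columns grow to the right and rows downward; lengths in mm; the calibration is good to about 2 mm. The wrist camera is an equidistant fisheye: a pixel r from the principal point sees the ray r / f radians off the axis. A picture is of the moment at which its call begins. There is no depth.
- workorder.finish_job(): hands the job in, once; it reports no verdict.
Trained networks look in the newest picture that a camera, given by its name, has taken for a name from the list of things; names that differ only in an ending like _2 or _b are one class to them, and where a whole thing is asked for, a point or a joint stands for the part that bears it (a point fixed in the world has none). Each returns a list of dicts, best first, with "conf" (0 to 1); they miss things now and then, are a little off and sometimes report something else, mostly with a low value. They report only what shows in the picture. A call takes as long as a camera call. They do not tell look-alikes from the thing itself.
- nets.search_frame(camera, query): "extent" ([left, top, right, bottom] in pixels, round what is visible of it).
The state is a dict: "t": time; "joint_positions": joint angles; "qd": joint speeds; "tau": joint torques, N m; "position": TCP position; "orientation": TCP orientation; "force": force on the tool from outside, world axes, zero at the start; "ft_torque": the same for the moment, N m; "finger_gap": finger opening in mm.
Only numpy, scipy, OpenCV 4.12 (cv2) and the standard library are available. Lean on these libraries where they do the work, as an engineer would, in place of code of your own. Each camera call takes 0.05 s, during which the arm holds its last target.

## Task

Without picking it up or squeezing it, gently push the larger of the two steel ring gauges along the bench, flat on its face, fully home into the V-shaped nest of the blue fixture, so that it rests against both steel faces of the V. Then push the fixture's swing gate by its red pin until it is fully shut behind the ring. Leave the smaller ring, the stepped setting master and the plug gauge where they are.

Things in the scene. Friction and masses are not known exactly. Their poses are not given: they have to be found in the camera images.
- ring_big: the larger ring gauge: a plain bright steel ring lying flat on the bench, 46 mm across and 14 mm high, with a central hole; it slides along the bench under about 1 to 2 N. Origin at the centre of its underside, z up
- ring_small: the smaller ring gauge, 34 mm across and 12 mm high; a bystander. Origin at the centre of its underside
- setting_master: stepped steel cylinder (setting master) standing upright, 30 mm across, 43 mm high; a bystander. Origin at the centre of its underside
- plug_gauge: double-ended plug gauge lying on the bench, 98 mm long along its own y, 18 mm wide, 16 mm high; a bystander. Origin under its middle
- nest: the fixture, fixed to the bench: blue frame 138 mm wide with two steel faces, 22 mm high, forming a 90 degree V open to its own +y. It has no floor: the ring slides in on the bench. Origin on the bench where the larger ring's centre lies when it touches both faces. V corner at y = -33 mm; the faces run out to x = +-40, y = +7 mm. Side bars 6 mm high at x = +-47 to +-69 mm, up to y = +44 mm
- gate (a joint): angle of the swing gate, rad: 0 = fully shut against its stop post; grows as it opens (counterclockwise from above), up to 2.4. Starts at 1.7 to 2.0, stays where left, drags with 0.04 N m (0.5 N at the pin). An aluminium bar 12 mm wide, 122 mm long from the pivot, 7 to 17 mm above the bench. Shut, it lies along the fixture's +x at y = 26 to 38 mm, 3 mm behind the seated ring
- gate_pin (a point): 37 mm up on the axis of the red upright pin on the gate, 85 mm from the pivot. The pin is 12 mm thick and stands from 21 to 51 mm above the bench (a 16 mm collar below it, on the bar). At gate angle a it lies in the fixture's frame at the pivot + 85 mm x (cos a, sin a)
- gate_pivot (a point): point on the gate's upright hinge axis, 37 mm above the bench, fixed to the fixture at x = -58 mm, y = +32 mm in its frame. The gate's stop post (steel, 12 mm thick, 30 mm high) stands opposite, at x = +58 mm, y = +19.5 mm in the fixture's frame
There are look-alikes about, which are no part of the job. Leave any green or orange look-alike of the ring_big alone.

How it is judged:
By the outcome, as a careful person would: the job done as asked, in the order asked, and still so for the second after the job is handed in, with the robot touching nothing.
It also fails if it takes over 64 s, if anything falls off the work surface, if the arm or the gripper's body presses on something with over 40 N, if the wrist force passes 120 N, or if a joint passes its speed limit or range.

## Working session

There is one attempt and no reset: what is moved stays moved. The work goes in short steps, Python scripts to look and compute and a tool call to move; the robot and the scene stay as the last step left them, time stands still between calls to the robot, and variables do not carry over. Pictures are saved under pics/ and viewed, and the job is handed in when it is done.

Besides the shell and the picture viewer there is one more tool, called after "Request:" in YAML: its name, and indented under it one key for each argument. jog_arm: Moves the arm, as the interface text tells. Its arguments: {"type":"object","properties":{"plan":{"type":"array","items":{"type":"array","items":{"type":"number","minimum":-1,"maximum":1}}},"squeeze":{"type":"number"}},"required":["plan"]}

```bash
mkdir -p pics
cat > h.py <<'E'
from bench import manip, optics, workorder, nets
import numpy as np, cv2
def ray(im,u,v):
    K=im["camera_matrix"];P=np.array(im["pose"])
    d=np.linalg.inv(K)@np.array([u,v,1.]);return P[:3,3],P[:3,:3]@d
def px2w(im,u,v,z):
    o,d=ray(im,u,v);s=(z-o[2])/d[2];return o+s*d
def w2px(im,p):
    P=np.array(im["pose"]);c=P[:3,:3].T@(np.array(p,float)-P[:3,3]);q=np.array(im["camera_matrix"])@c;return q[:2]/q[2]
E
python3 - <<'E'
from h import *
for n in("scene","top"):
    im=optics.get_image(n);cv2.imwrite(f"pics/{n}0.png",im["frame"]);np.savez(f"{n}0.npz",**im)
    print(n,np.round(im["camera_matrix"],1).tolist(),np.round(im["pose"],2).tolist())
    for q in("ring_big","ring_small","nest","gate_pin","setting_master","plug_gauge"):
        print(q,[(np.round(r["extent"]).tolist(),round(r["conf"],2)) for r in nets.search_frame(n,q)][:5])
s=manip.state();print(s["t"],s["position"],np.round(s["orientation"],3).tolist(),s["finger_gap"])
E
```

```text
scene [[483.1, 0.0, 317.0], [0.0, 483.1, 200.0], [0.0, 0.0, 1.0]] [[0.59, -0.58, 0.56, -140.44], [-0.81, -0.41, 0.43, -300.54], [-0.02, -0.71, -0.71, 816.7], [0.0, 0.0, 0.0, 1.0]]
ring_big [([297.0, 239.0, 317.0, 259.0], 0.81), ([271.0, 210.0, 296.0, 228.0], 0.78), ([221.0, 202.0, 240.0, 216.0], 0.66), ([254.0, 186.0, 276.0, 203.0], 0.51)]
ring_small [([343.0, 206.0, 463.0, 266.0], 0.63), ([293.0, 178.0, 308.0, 190.0], 0.52)]
nest [([343.0, 205.0, 460.0, 267.0], 0.9)]
gate_pin [([343.0, 230.0, 405.0, 248.0], 0.6)]
setting_master [([408.0, 278.0, 424.0, 302.0], 0.88)]
plug_gauge [([223.0, 152.0, 254.0, 172.0], 0.6), ([344.0, 229.0, 405.0, 250.0], 0.37)]
top [[486.8, 0.0, 321.7], [0.0, 486.8, 197.4], [0.0, 0.0, 1.0]] [[-0.02, -0.99, 0.15, 320.12], [-1.0, 0.02, 0.01, 141.61], [-0.01, -0.15, -0.99, 1143.33], [0.0, 0.0, 0.0, 1.0]]
ring_big [([233.0, 242.0, 256.0, 265.0], 0.77), ([287.0, 225.0, 306.0, 241.0], 0.68), ([248.0, 204.0, 266.0, 226.0], 0.63), ([330.0, 239.0, 346.0, 256.0], 0.51)]
ring_small [([272.0, 172.0, 283.0, 186.0], 0.6)]
nest [([355.0, 141.0, 446.0, 217.0], 0.67)]
gate_pin [([356.0, 194.0, 404.0, 220.0], 0.84)]
setting_master [([437.0, 221.0, 453.0, 239.0], 0.51)]
plug_gauge [([177.0, 193.0, 219.0, 201.0], 0.69), ([356.0, 138.0, 448.0, 222.0], 0.31)]
0.7 [153.04023301 502.19631691 231.31701422] [[-0.957, 0.291, 0.0], [0.291, 0.957, 0.0], [-0.0, 0.0, -1.0]] 85.14785153296971
```

Run:
```python
import cv2
a=cv2.imread("pics/scene0.png");b=cv2.imread("pics/top0.png")
cv2.imwrite("pics/s1.png",cv2.resize(a[130:330,200:480],None,fx=2.8,fy=2.8,interpolation=cv2.INTER_CUBIC))
cv2.imwrite("pics/t1.png",cv2.resize(b[120:280,160:470],None,fx=2.5,fy=2.5,interpolation=cv2.INTER_CUBIC))
```

```text
(no output)
```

View pics/s1.png

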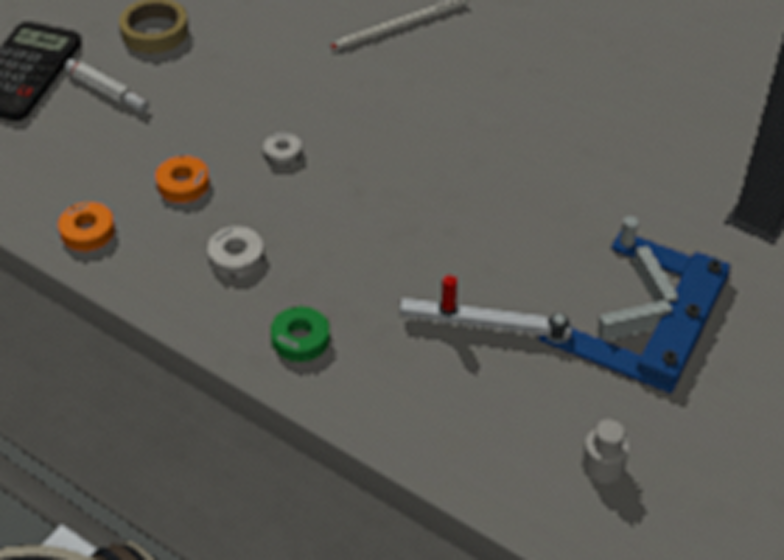

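View pics/t1.png

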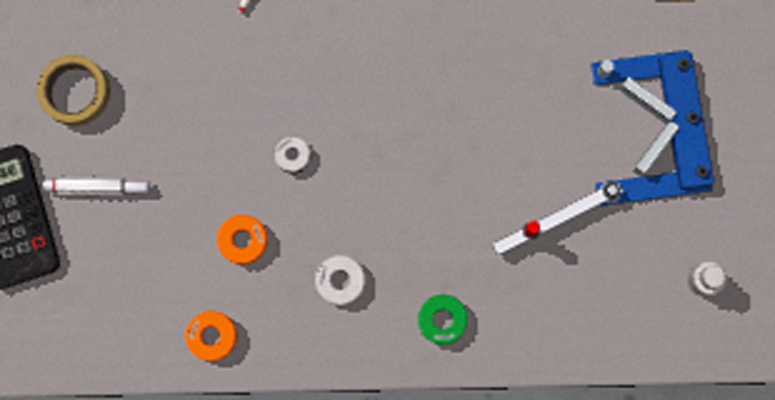

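View pics/scene0.png

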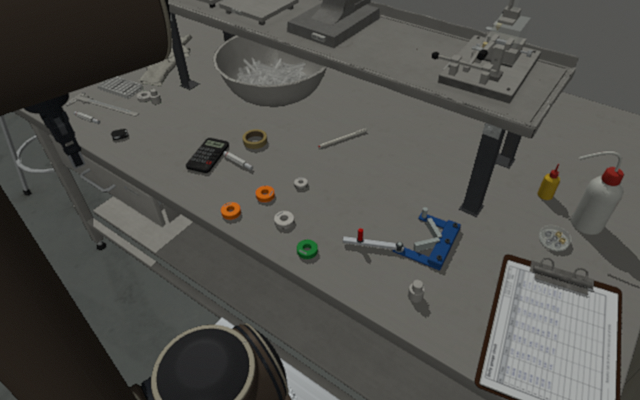

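Run:
```python
import cv2
a=cv2.imread("pics/scene0.png");b=cv2.imread("pics/top0.png")
cv2.imwrite("pics/t2.png",cv2.resize(b[135:225,350:450],None,fx=6,fy=6,interpolation=cv2.INTER_CUBIC))
cv2.imwrite("pics/s2.png",cv2.resize(a[200:275,340:465],None,fx=6,fy=6,interpolation=cv2.INTER_CUBIC))
cv2.imwrite("pics/r2.png",cv2.resize(b[165:275,225:350],None,fx=5,fy=5,interpolation=cv2.INTER_CUBIC))
```

```text
(no output)
```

View pics/t2.png

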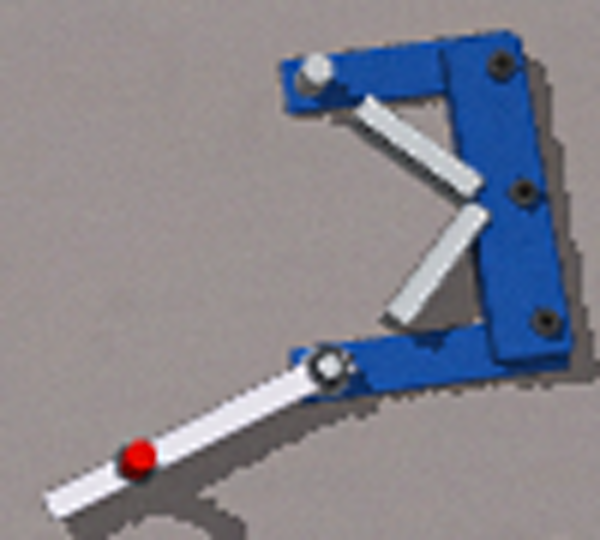

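View pics/s2.png

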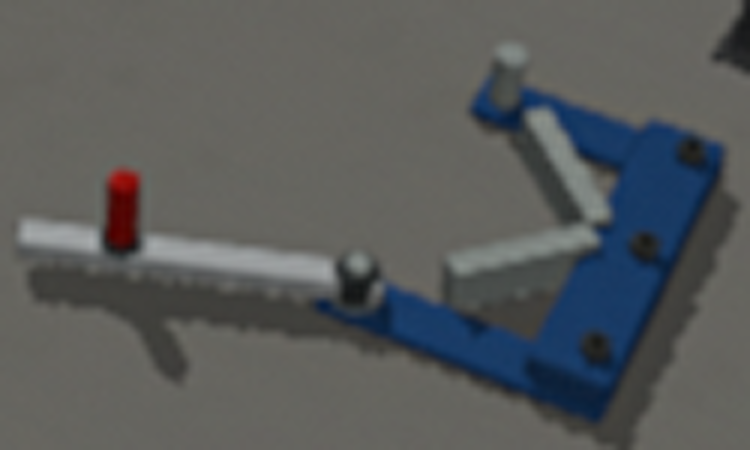

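View pics/r2.png

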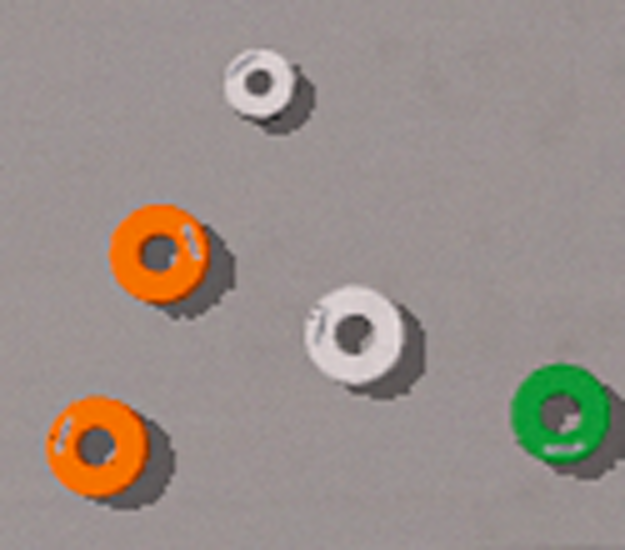

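View pics/top0.png

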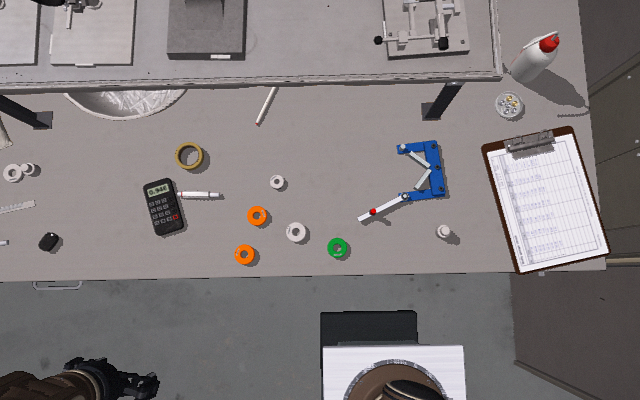

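```bash
cat >> h.py <<'E'
def load(n):
    d=np.load(n+".npz");return {k:d[k] for k in d}
def nf(p,x,y,th,z=0):
    c,s=np.cos(th),np.sin(th);return np.array([x+c*p[0]-s*p[1],y+s*p[0]+c*p[1],z])
E
cat > fit.py <<'E'
from h import *
from scipy.optimize import least_squares
T=load("top0");S=load("scene0")
obs=[(T,(402.8,146.7),(58,19.5),30),(T,(409.5,152.8),(40,7),22),(T,(414.2,188.3),(-40,7),22),
(S,(425.3,208.3),(58,19.5),30),(S,(427.8,219.2),(40,7),22),(S,(414.5,243.7),(-40,7),22)]
def pin(x,y,th,a): return (-58+85*np.cos(a),32+85*np.sin(a))
def res(v,full=False):
    x,y,th,a=v[:4];r=[]
    for im,uv,p,z in obs: r.append(w2px(im,nf(p,x,y,th,z))-uv)
    for im,uv in((T,(373,210.8)),(S,(360.5,229.3))): r.append(w2px(im,nf(pin(*v[:4]),x,y,th,51))-uv)
    return np.array(r) if full else np.ravel(r)
p=px2w(T,425,172,0)
best=min((least_squares(res,[p[0],p[1],t0,1.8],loss="soft_l1") for t0 in np.arange(-3,3.2,.5)),key=lambda o:o.cost)
print("nest",best.x,best.cost);print(np.round(res(best.x,True),2).tolist())
v=best.x
print("pivot",nf((-58,32),*v[:3]),"pin",nf(pin(*v),*v[:3]),"post",nf((58,19.5),*v[:3]),"nest +y",np.cos(v[2]+np.pi/2),np.sin(v[2]+np.pi/2))
# ring centres by colour-free: hough-ish manual top-face centre
for n,uv,z in(("big",(225+354/5,165+334/5),14),("small",(225+260/5,165+83/5),12),("green",(225+561/5,165+413/5),14),("or1",(225+159/5,165+253/5),14),("or2",(225+97/5,165+446/5),14)):
    q=px2w(T,*uv,z);print(n,np.round(q,1),np.round(w2px(S,q),1))
print("master",px2w(T,160+710/2.5,120+277/2.5,43))
E
python3 fit.py
python3 - <<'E'
import sys;sys.path.insert(0,'.')
from h import *
E
```

```text
nest [ 550.17508327  -66.11589108  -12.45825846 -136.33886635] 4.186219607774157
[[1.0, 0.0], [0.22, 1.45], [0.84, -0.86], [-0.13, 0.4], [-0.75, -0.99], [-0.97, -1.4], [1.01, -0.16], [-0.28, -0.28]]
pivot [489.06085869 -40.56101771   0.        ] pin [453.74074533  36.75320862   0.        ] post [605.73237182 -40.47144355   0.        ] nest +y -0.10790167068967886 0.9941615711052083
big [412.7 216.4  14. ] [283.  216.8]
small [532.7 259.6  12. ] [300.1 180.8]
green [374.2 121.2  14. ] [306.2 246.2]
or1 [452.6 307.2  14. ] [264.1 191. ]
or2 [363.4 335.9  14. ] [229.7 207.9]
master [ 405.51159313 -119.90653628   43.        ]
```

Candidates in the scene picture: the plain bright ring at (284,219) and the smaller bright ring at (300,181), with orange rings at (265,191) and (231,209), and a green one at (307,248). Only the ring at (284,219) is bright steel and large (it measures about 46 mm). The crop confirms this, so it is ring_big. The nest is at about (550,-66) with yaw 0.108, and the gate is at about 1.89. I'm moving over the ring now.

Request:
jog_arm:
  plan:
    - [0.3,-0.28,-0.165,0.1,0,0,0]
    - [0.3,-0.28,-0.165,0.1,0,0,0]
    - [0.3,-0.28,-0.165,0.1,0,0,0]
    - [0.3,-0.28,-0.165,0.1,0,0,0]
    - [0.3,-0.28,-0.165,0.1,0,0,0]
    - [0.3,-0.28,-0.165,0.1,0,0,0]
    - [0.3,-0.28,-0.165,0.1,0,0,0]
    - [0.3,0,0,0,0,0,0.1]
    - [0.3,0,0,0,0,0,0.1]
    - [0.3,0,0,0,0,0,0.1]
    - [0.3,0,0,0,0,0,0.06]

```text
t: 2.08
position: [391.8, 243.8, 123.1]
orientation: [[-0.637, 0.771, 0.002], [0.771, 0.637, 0.004], [0.001, 0.004, -1.0]]
force: [-0.3, -0.1, -0.6]
finger_gap: 30.1
```

Run:
```python
from h import *
im=optics.get_image("wrist");cv2.imwrite("pics/w1.png",im["frame"]);np.savez("w1.npz",**im)
print(np.round(im["camera_matrix"],1).tolist(),np.round(im["pose"],3).tolist())
s=manip.state();print(s["t"],s["position"],np.round(s["orientation"],3).tolist(),s["finger_gap"],s["joint_positions"])
```

```text
[[309.7, 0.0, 317.4], [0.0, 309.7, 194.9], [0.0, 0.0, 1.0]] [[0.772, 0.613, 0.17, 349.271], [0.636, -0.746, -0.198, 294.686], [0.005, 0.261, -0.965, 266.277], [0.0, 0.0, 0.0, 1.0]]
2.125 [391.79587077 243.87795745 123.14536894] [[-0.636, 0.772, 0.002], [0.772, 0.636, 0.004], [0.001, 0.004, -1.0]] 30.031234670465643 [ 0.55557794  0.02682705 -0.38548379  1.15454942  0.00186483  1.43765088]
```

View pics/w1.png

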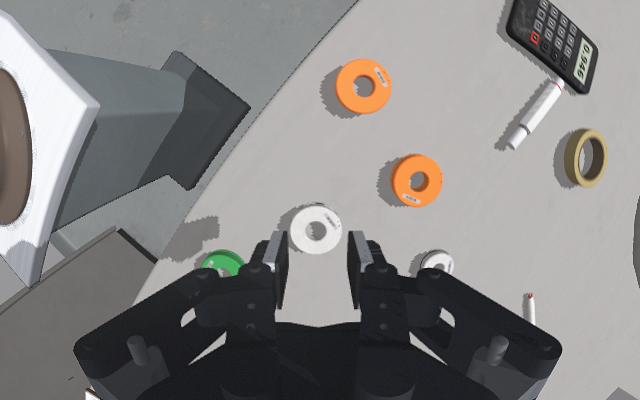

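```bash
cat >> h.py <<'E'
def wpx2w(im,u,v,z):
    K=im["camera_matrix"];P=np.array(im["pose"])
    x=np.array([u-K[0,2],v-K[1,2]]);r=np.hypot(*x);t=r/K[0,0]
    d=np.array([*(x/max(r,1e-9)*np.sin(t)),np.cos(t)]);d=P[:3,:3]@d;o=P[:3,3]
    return o+(z-o[2])/d[2]*d
def ringtop(im,box):
    f=im["frame"];x0,y0,x1,y1=box;c=f[y0:y1,x0:x1]
    g=c.min(2);return g
E
python3 - <<'E'
from h import *
w=load("w1");f=w["frame"]
c=f[195:265,280:350];cv2.imwrite("pics/w1c.png",cv2.resize(c,None,fx=8,fy=8,interpolation=cv2.INTER_CUBIC))
for uv in((316,229),(363,85),(417,180)): print(wpx2w(w,*uv,14))
E
```

```text
[412.24551656 218.37100991  14.        ]
[363.53845017 337.20641706  14.        ]
[451.58992395 307.93950443  14.        ]
```

View pics/w1c.png

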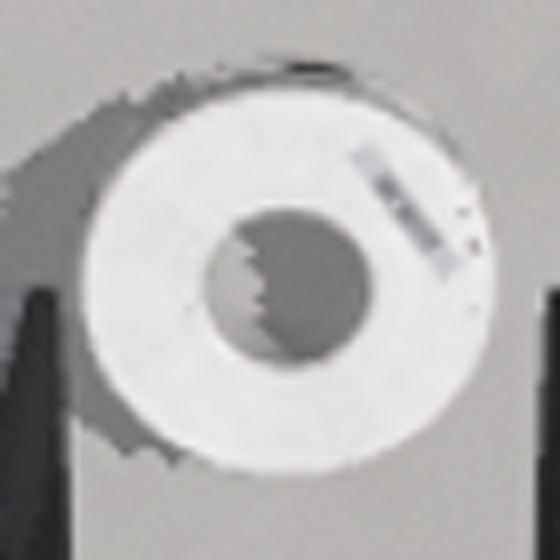

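Request:
jog_arm:
  plan:
    - [0.3,0.14,-0.007,0.1,0,0,0]
    - [0.3,0,0,0.25,0,0,0]
    - [0.3,0,0,0.25,0,0,0]
    - [0.3,0,0,0.15,0,0,0]
    - [0.3,0,0,0,0,0,0]

```text
t: 2.75
position: [378.6, 261.2, 9.0]
orientation: [[-0.641, 0.767, 0.005], [0.767, 0.641, 0.006], [0.001, 0.008, -1.0]]
force: [-0.8, -0.7, 0.4]
finger_gap: 29.9
```

Request:
jog_arm:
  plan:
    - [0.3,-0.06,-0.013,0.033,0,0,0]
    - [0.3,-0.08,0,0,0,0,0]
    - [0.3,0,0,0,0,0,0]

```text
t: 3.12
position: [393.2, 243.6, 6.4]
orientation: [[-0.642, 0.767, 0.009], [0.767, 0.642, 0.008], [0.0, 0.012, -1.0]]
force: [0.6, -0.6, -0.1]
finger_gap: 30.0
```

Run:
```python
from h import *
im=optics.get_image("wrist");cv2.imwrite("pics/w2.png",im["frame"]);np.savez("w2.npz",**im)
```

```text
(no output)
```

View pics/w2.png

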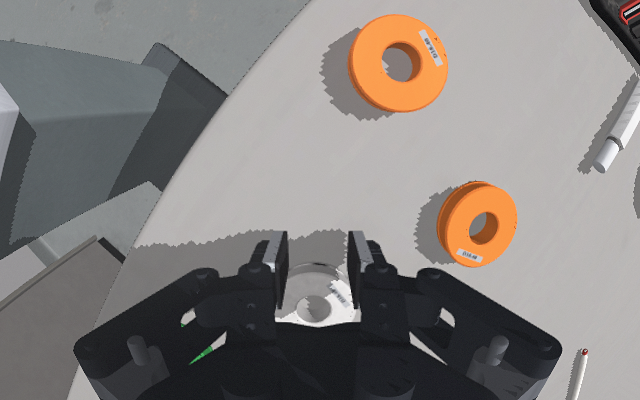

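Request:
jog_arm:
  plan:
    - [0.3,-0.03,0,0.005,0,0,0]
    - [0.3,-0.05,0,0,0,0,0]
    - [0.3,-0.06,0,0,0,0,0]
    - [0.3,-0.06,0,0,0,0,0]
    - [0.3,-0.06,0,0,0,0,0]
    - [0.3,-0.06,0,0,0,0,0]
    - [0.3,-0.06,0,0,0,0,0]
    - [0.3,-0.06,0,0,0,0,0]
    - [0.3,-0.06,0,0,0,0,0]
    - [0.3,-0.06,0,0,0,0,0]
    - [0.3,-0.06,0,0,0,0,0]
    - [0.3,-0.06,0,0,0,0,0]

```text
t: 4.68
position: [463.0, 160.9, 6.2]
orientation: [[-0.643, 0.766, 0.009], [0.766, 0.643, 0.009], [0.002, 0.013, -1.0]]
force: [0.0, 2.0, 0.7]
finger_gap: 29.7
```

Run:
```python
from h import *
im=optics.get_image("top");cv2.imwrite("pics/t3.png",im["frame"][100:290,200:480].repeat(2,0).repeat(2,1));np.savez("t3.npz",**im)
im=optics.get_image("wrist");cv2.imwrite("pics/w3.png",im["frame"]);np.savez("w3.npz",**im)
```

```text
(no output)
```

View pics/w3.png

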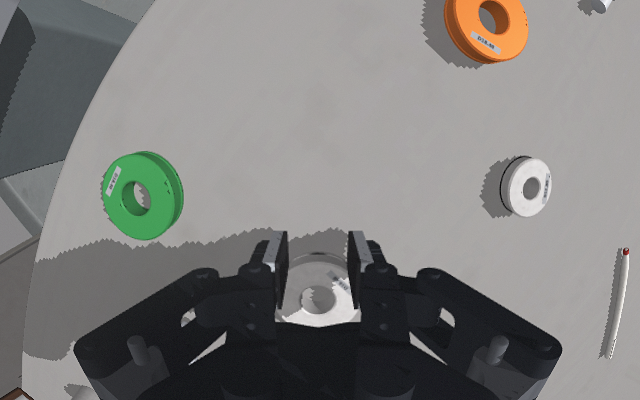

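View pics/t3.png

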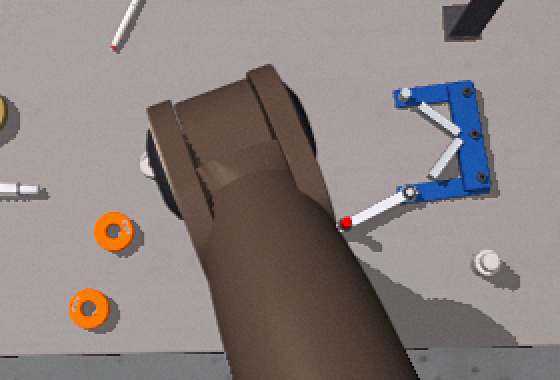

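Request:
jog_arm:
  plan:
    - [0.3,-0.05,0,0.005,0,0,0]
    - [0.3,-0.06,0,0,0,0,0]
    - [0.3,-0.06,0,0,0,0,0]
    - [0.3,-0.06,0,0,0,0,0]
    - [0.3,-0.06,0.012,0,0,0,0.041]
    - [0.3,-0.06,0.012,0,0,0,0.041]
    - [0.3,-0.06,0.012,0,0,0,0.041]
    - [0.3,-0.06,0.012,0,0,0,0.041]
    - [0.3,-0.06,0.012,0,0,0,0.041]

```text
t: 5.9
position: [520.6, 97.6, 5.6]
orientation: [[-0.358, 0.934, 0.009], [0.934, 0.358, 0.01], [0.006, 0.013, -1.0]]
force: [-0.9, 2.2, 1.1]
finger_gap: 29.7
```

Run:
```python
from h import *
w=load("w3");print(wpx2w(w,318,299,14))
im=optics.get_image("scene");cv2.imwrite("pics/s4.png",im["frame"]);np.savez("s4.npz",**im)
im=optics.get_image("wrist");cv2.imwrite("pics/w4.png",im["frame"]);np.savez("w4.npz",**im)
```

```text
[480.90866312 140.29206725  14.        ]
```

View pics/w4.png

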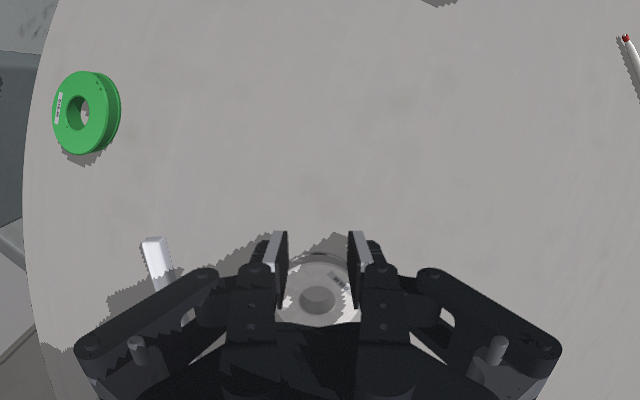

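View pics/s4.png

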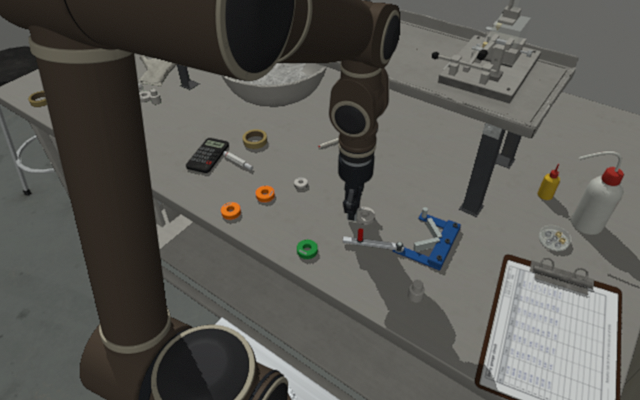

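Request:
jog_arm:
  plan:
    - [0.3,-0.05,0.01,0,0,0,0.04]
    - [0.3,-0.06,0.012,0,0,0,0.041]
    - [0.3,-0.06,0.012,0,0,0,0.041]
    - [0.3,-0.06,0.012,0,0,0,0.041]
    - [0.3,-0.06,0,0,0,0,0]
    - [0.3,-0.06,0,0,0,0,0]

```text
t: 6.75
position: [539.3, 47.2, 5.2]
orientation: [[-0.113, 0.994, 0.01], [0.994, 0.113, 0.011], [0.01, 0.011, -1.0]]
force: [-1.0, 0.9, 1.9]
finger_gap: 30.0
```

Run:
```python
from h import *
im=optics.get_image("scene");cv2.imwrite("pics/s5.png",cv2.resize(im["frame"][170:290,310:480],None,fx=4.5,fy=4.5,interpolation=cv2.INTER_CUBIC));np.savez("s5.npz",**im)
```

```text
(no output)
```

View pics/s5.png

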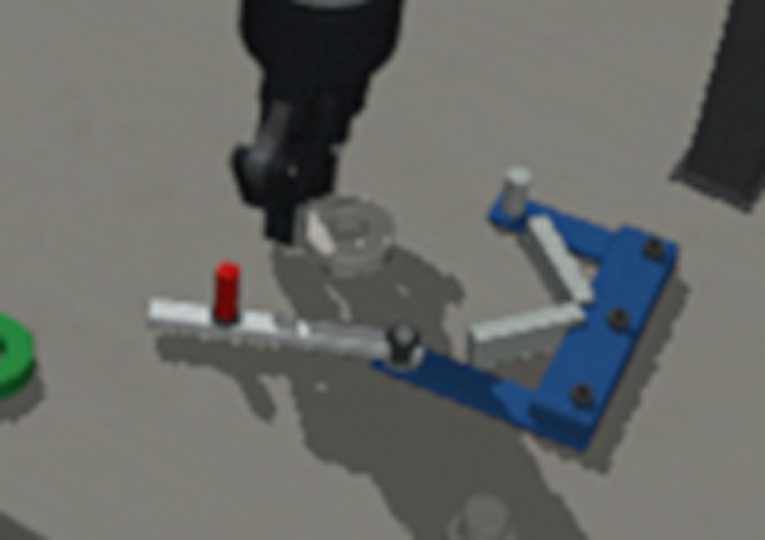

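Request:
jog_arm:
  plan:
    - [0.3,-0.05,0,0,0,0,0]
    - [0.3,-0.06,0,0,0,0,0]
    - [0.3,-0.06,0,0,0,0,0]
    - [0.3,-0.06,0,0,0,0,0]
    - [0.3,-0.06,0,0,0,0,0]
    - [0.3,-0.06,0,0,0,0,0]
    - [0.3,-0.06,0,0,0,0,0]
    - [0.3,-0.04,0,0,0,0,0]

```text
t: 7.8
position: [547.5, -25.2, 4.8]
orientation: [[-0.114, 0.993, 0.011], [0.993, 0.114, 0.011], [0.01, 0.012, -1.0]]
force: [0.2, 2.9, 3.6]
finger_gap: 30.1
```

Run:
```python
from h import *
im=optics.get_image("scene");cv2.imwrite("pics/s6.png",cv2.resize(im["frame"][170:290,310:480],None,fx=4.5,fy=4.5,interpolation=cv2.INTER_CUBIC));np.savez("s6.npz",**im)
```

```text
(no output)
```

View pics/s6.png

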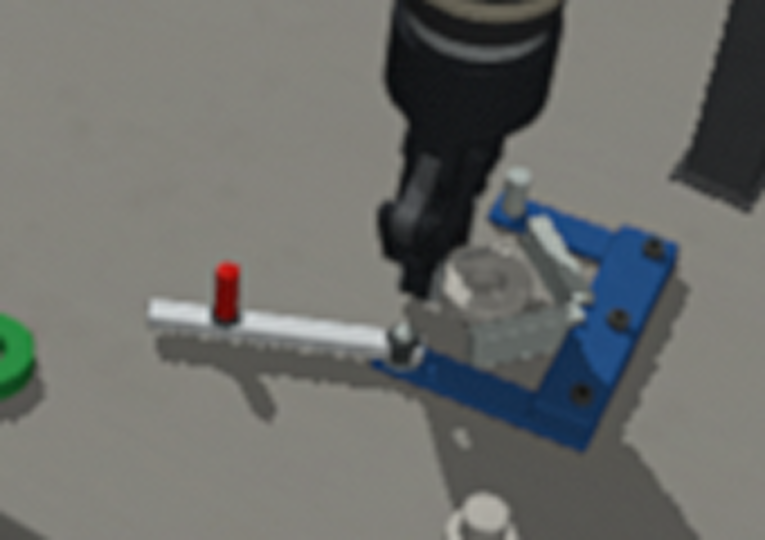

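Request:
jog_arm:
  plan:
    - [0.3,-0.025,0,0,0,0,0]
    - [0.3,-0.025,0,0,0,0,0]
    - [0.3,-0.025,0,0,0,0,0]
    - [0.3,-0.015,0,0,0,0,0]

```text
t: 8.35
position: [548.9, -38.1, 4.7]
orientation: [[-0.115, 0.993, 0.01], [0.993, 0.114, 0.015], [0.014, 0.012, -1.0]]
force: [-1.8, 11.2, 4.0]
finger_gap: 30.1
```

Request:
jog_arm:
  plan:
    - [0.3,-0.008,0,0,0,0,0]
    - [0.3,-0.004,0,0,0,0,0]

```text
t: 8.6
position: [548.8, -37.8, 4.8]
orientation: [[-0.116, 0.993, 0.01], [0.993, 0.116, 0.02], [0.019, 0.012, -1.0]]
force: [-0.4, 3.9, 2.7]
finger_gap: 30.0
```

Run:
```python
from h import *
im=optics.get_image("scene");cv2.imwrite("pics/s7.png",cv2.resize(im["frame"][190:275,370:470],None,fx=7,fy=7,interpolation=cv2.INTER_CUBIC));np.savez("s7.npz",**im)
im=optics.get_image("wrist");cv2.imwrite("pics/w7.png",im["frame"]);np.savez("w7.npz",**im)
```

```text
(no output)
```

View pics/s7.png

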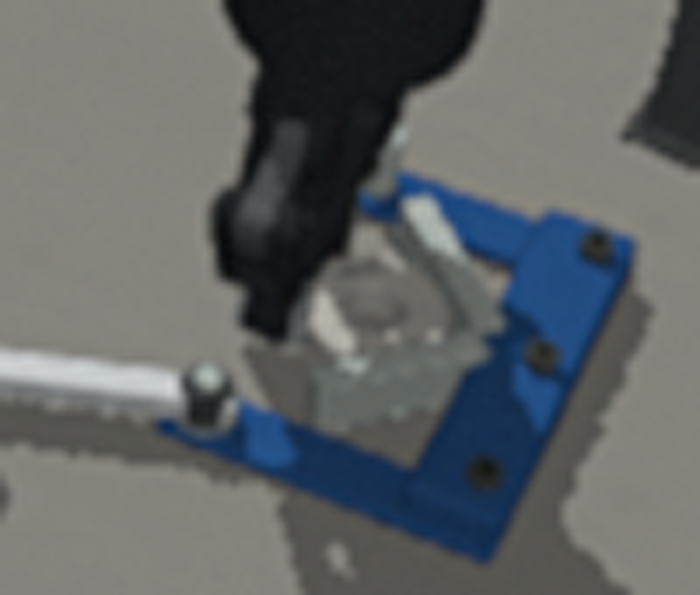

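View pics/w7.png

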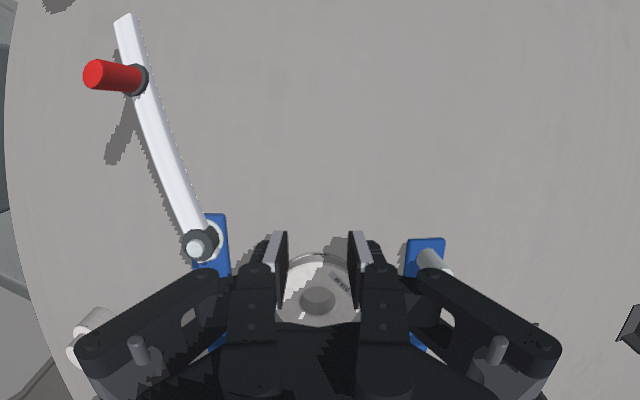

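Request:
jog_arm:
  plan:
    - [0.3,0.04,0,0,0,0,0]
    - [0.3,0.12,0,0,0,0,0]
    - [0.3,0.15,0,-0.1,0,0,0]
    - [0.3,0.1,0,-0.25,0,0,0]
    - [0.5,0,0,-0.3,0,0,0]
    - [0.8,0,-0.25,0,0,0,0]
    - [0.8,0,-0.3,0,0,0,0]
    - [0.8,0,-0.3,0,0,0,0]

```text
t: 9.7
position: [411.2, 11.6, 102.8]
orientation: [[-0.118, 0.993, 0.007], [0.993, 0.118, 0.013], [0.012, 0.009, -1.0]]
force: [-0.6, -0.4, 0.6]
finger_gap: 8.7
```

Run:
```python
from h import *
for n in("scene","top","wrist"):
    im=optics.get_image(n);np.savez(n+"8.npz",**im)
    if n=="scene":cv2.imwrite("pics/s8.png",cv2.resize(im["frame"][190:275,340:470],None,fx=6,fy=6,interpolation=cv2.INTER_CUBIC))
    if n=="top":cv2.imwrite("pics/t8.png",cv2.resize(im["frame"][125:225,345:455],None,fx=6,fy=6,interpolation=cv2.INTER_CUBIC))
    if n=="wrist":cv2.imwrite("pics/w8.png",im["frame"])
```

```text
(no output)
```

View pics/s8.png

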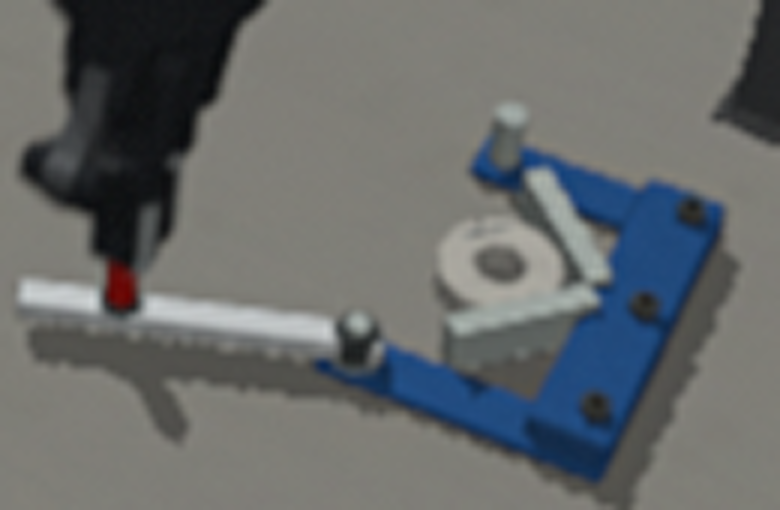

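View pics/t8.png

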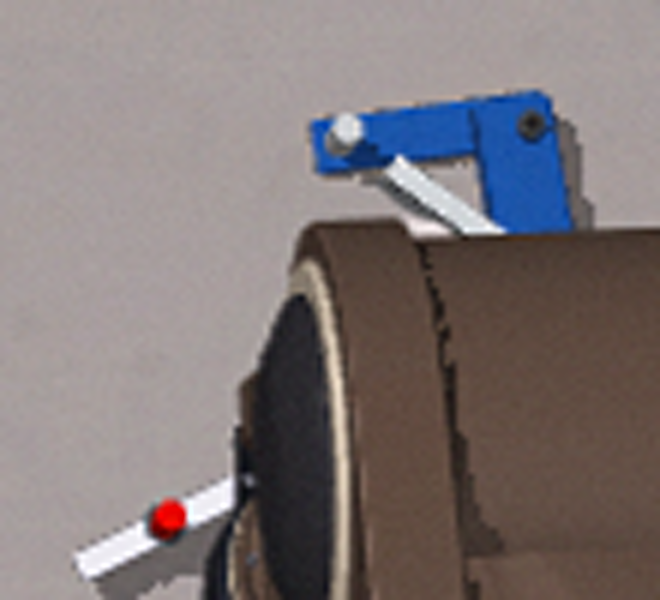

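View pics/w8.png

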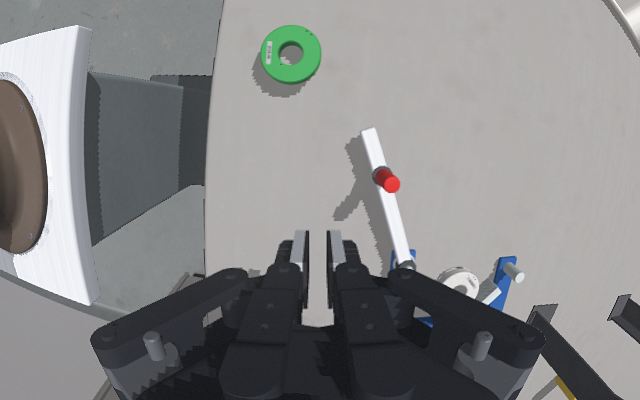

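Run:
```python
from h import *
S=load("scene8");W=load("wrist8")
v=(550.2,-66.1,.108)
print("pred ring px",w2px(S,nf((0,0),*v,14)))
# overlay
f=cv2.resize(S["frame"],None,fx=6,fy=6,interpolation=cv2.INTER_CUBIC)
def pl(pts,col,z):
    q=np.array([w2px(S,nf(p,*v,z)) for p in pts])*6+2.5
    cv2.polylines(f,[q.round().astype(int)],False,col,1)
t=np.linspace(0,6.3,60)
pl(np.c_[23*np.cos(t),23*np.sin(t)],(0,0,255),14)
pl([(40,7),(0,-33),(-40,7)],(0,255,0),22)
pl([(40,7),(0,-33),(-40,7)],(255,255,0),14)
cv2.imwrite("pics/o8.png",f[190*6:275*6,340*6:470*6])
print("pin",wpx2w(W,391,184,51), "bar end mid",wpx2w(W,368,130,17))
```

```text
pred ring px [422.9829821  233.56163856]
pin [453.74105735  38.68953376  51.        ] bar end mid [439.22949852  70.83137739  17.        ]
```

View pics/o8.png

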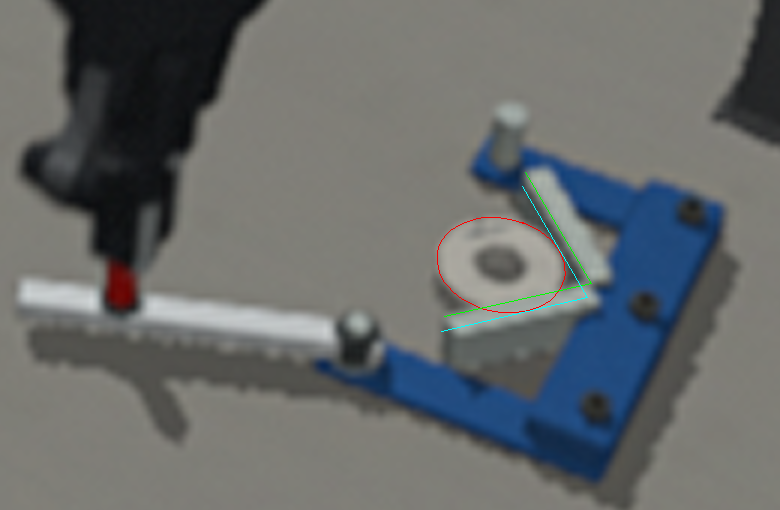

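Request:
jog_arm:
  plan:
    - [0.8,-0.22,0.22,-0.03,0,0,0]
    - [0.8,-0.22,0.22,-0.03,0,0,0]
    - [0.8,-0.22,0.22,-0.03,0,0,0]
    - [0.8,-0.22,0.2,-0.03,0,0,0]
    - [0.8,0,0,0,0,0,0]
    - [0.8,0,0,0,0,0,0]

```text
t: 10.6
position: [563.4, -105.5, 119.4]
orientation: [[-0.121, 0.993, 0.01], [0.993, 0.121, 0.011], [0.01, 0.011, -1.0]]
force: [0.3, -0.1, -0.0]
finger_gap: 8.7
```

Run:
```python
from h import *
im=optics.get_image("wrist");np.savez("wrist9.npz",**im);cv2.imwrite("pics/w9.png",im["frame"])
```

```text
(no output)
```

View pics/w9.png

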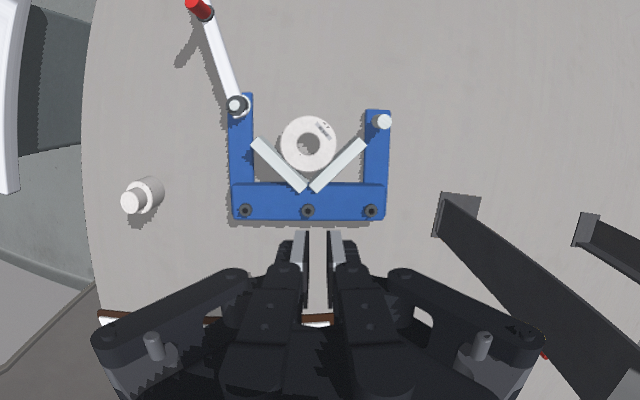

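Great view: the nest is at (308,170) with the ring in the V. Next I'll check tangency to both faces in a close crop.

```bash
cat > fw.py <<'E'
from h import *
from scipy.optimize import least_squares
W=load("wrist9");f=W["frame"]
cv2.imwrite("pics/w9c.png",cv2.resize(f[85:230,220:400],None,fx=4.4,fy=4.4,interpolation=cv2.INTER_CUBIC))
E
python3 fw.py
```

View pics/w9c.png

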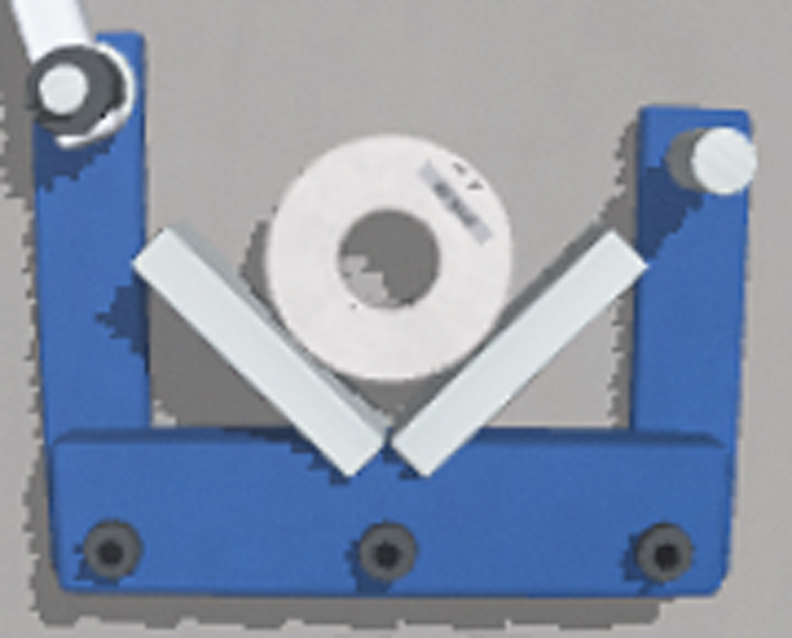

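Run:
```python
from h import *
W=load("wrist9")
g=lambda u,v,z: wpx2w(W,220+(u+.5)/4.4-.5,85+(v+.5)/4.4-.5,z)[:2]
A=np.array([(40,7),(-40,7),(0,-33),(58,19.5)],float)
B=np.array([g(612,230,22),g(172,222,22),g(389,437,22),g(725,160,30)])
a=A-A.mean(0);b=B-B.mean(0)
th=np.arctan2((a[:,0]*b[:,1]-a[:,1]*b[:,0]).sum(),(a*b).sum())
R=np.array([[np.cos(th),-np.sin(th)],[np.sin(th),np.cos(th)]])
o=B.mean(0)-R@A.mean(0)
print("nest",o,th);print("resid",np.round((B-o)@R-A,2).tolist())
print("ring local",(g(389,258,14)-o)@R, "ring diam",np.hypot(*(g(265,258,14)-g(512,258,14))))
pin=wpx2w(W,195,8,51)[:2]
print("ring world",g(389,258,14),"pin local",(pin-o)@R)
```

```text
nest [552.32848438 -63.00781696] 0.10407804912156776
resid [[-0.72, -0.79], [1.04, -0.27], [0.13, 0.89], [-0.45, 0.17]]
ring local [-0.34380606 -0.3370184 ] ring diam 45.256891843848315
ring world [552.02155167 -63.37872978] pin local [-83.16438444 104.50257471]
```

Request:
jog_arm:
  plan:
    - [0.8,0.24,-0.215,0,0,0,0]
    - [0.8,0.24,-0.215,0,0,0,0]
    - [0.8,0.24,-0.215,0,0,0,0]
    - [0.8,0.24,-0.215,0,0,0,0]
    - [0.8,0,0,0,0,0,-0.1]
    - [0.8,0,0,0,0,0,-0.11]
    - [0.8,0,0,0,0,0,-0.11]
    - [0.8,0,0,0,0,0,-0.11]
    - [0.8,0,0,0,0,0,-0.11]
    - [0.8,0,0,0,0,0,-0.11]
    - [0.8,0,0,0,0,0,-0.11]
    - [0.8,0,0,0,0,0,-0.11]
    - [0.8,0,0,0,0,0,-0.11]
    - [0.8,0,0,0,0,0,-0.11]
    - [0.8,0,0,0,0,0,-0.1]
    - [0.8,0,0,0,0,0,0]

```text
t: 12.65
position: [397.9, 35.3, 118.8]
orientation: [[-0.878, -0.479, 0.014], [-0.479, 0.878, 0.012], [-0.018, 0.004, -1.0]]
force: [-0.2, 0.2, -0.3]
finger_gap: 8.3
```

Request:
jog_arm:
  plan:
    - [0.8,0,-0.158,0,0,0,0.03]
    - [0.8,0,0,0.2,0,0,0]
    - [0.8,0,0,0.2,0,0,0]
    - [0.8,0,0,0.19,0,0,0]
    - [0.8,0,0,0,0,0,0]

```text
t: 13.28
position: [409.3, 16.7, 29.1]
orientation: [[-0.905, -0.424, 0.018], [-0.424, 0.905, 0.012], [-0.021, 0.003, -1.0]]
force: [-0.1, -0.5, -0.4]
finger_gap: 8.7
```

Run:
```python
from h import *
im=optics.get_image("scene");np.savez("s10.npz",**im);cv2.imwrite("pics/s10.png",cv2.resize(im["frame"][180:275,320:470],None,fx=5,fy=5,interpolation=cv2.INTER_CUBIC))
```

```text
(no output)
```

View pics/s10.png

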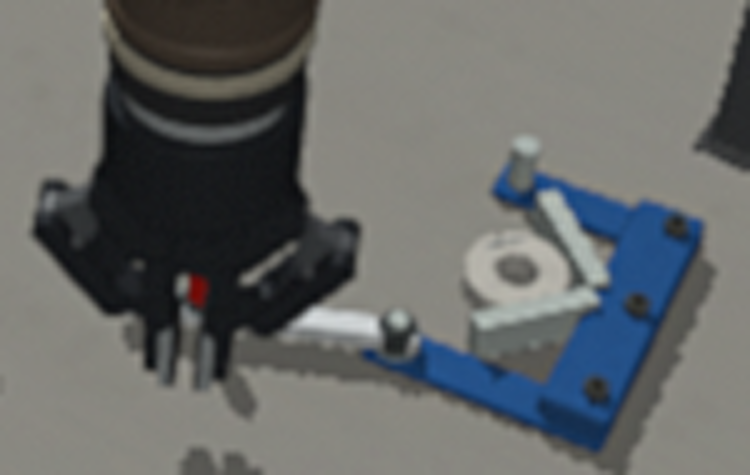

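Request:
jog_arm:
  plan:
    - [0.8,-0.15,0.007,0,0,0,0]
    - [0.8,-0.04,0,0,0,0,0]
    - [0.8,-0.04,0,0,0,0,0]
    - [0.8,-0.04,0.005,0,0,0,0.03]
    - [0.8,-0.05,0.0066,0,0,0,0.055]
    - [0.8,-0.05,0.0066,0,0,0,0.055]
    - [0.8,-0.05,0.0066,0,0,0,0.055]

```text
t: 14.2
position: [468.0, 44.7, 37.2]
orientation: [[-0.993, -0.117, 0.023], [-0.117, 0.993, 0.009], [-0.024, 0.007, -1.0]]
force: [-1.1, -1.9, -0.4]
finger_gap: 8.7
```

Run:
```python
from h import *
im=optics.get_image("scene");np.savez("s11.npz",**im);cv2.imwrite("pics/s11.png",cv2.resize(im["frame"][180:275,320:470],None,fx=5,fy=5,interpolation=cv2.INTER_CUBIC))
s=manip.state();R=s["orientation"];p=np.array([491,-38.3]);q=s["position"][:2]
x=np.array(R)[:2,0];y=np.array(R)[:2,1];print("pivot rel",(q-p)@x,(q-p)@y)
```

```text
pivot rel 12.298496766137996 85.15807658217369
```

View pics/s11.png

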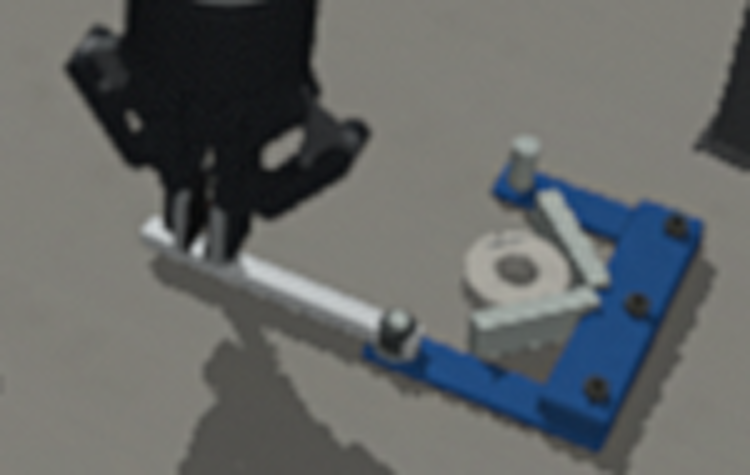

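Request:
jog_arm:
  plan:
    - [0.8,-0.045,0.0066,0.015,0,0,0.05]
    - [0.8,-0.05,0.0066,0.015,0,0,0.055]
    - [0.8,-0.05,0.0066,0.015,0,0,0.055]
    - [0.8,-0.05,0.0066,0.015,0,0,0.055]
    - [0.8,-0.05,0.0066,0.01,0,0,0.055]
    - [0.8,-0.05,0.0066,0.01,0,0,0.055]
    - [0.8,-0.05,0.0066,0.01,0,0,0.055]

```text
t: 15.12
position: [519.8, 43.1, 27.8]
orientation: [[-0.88, 0.474, 0.024], [0.475, 0.88, 0.008], [-0.017, 0.018, -1.0]]
force: [-0.7, -1.2, 0.7]
finger_gap: 8.1
```

Run:
```python
from h import *
im=optics.get_image("scene");np.savez("s12.npz",**im);cv2.imwrite("pics/s12.png",cv2.resize(im["frame"][180:275,320:470],None,fx=5,fy=5,interpolation=cv2.INTER_CUBIC))
s=manip.state();R=s["orientation"];p=np.array([491,-38.3]);q=s["position"][:2]
x=np.array(R)[:2,0];y=np.array(R)[:2,1];print("pivot rel",(q-p)@x,(q-p)@y,np.degrees(np.arctan2(y[1],y[0])))
```

```text
pivot rel 12.631379903755976 85.43972116299973 61.51516755037776
```

View pics/s12.png

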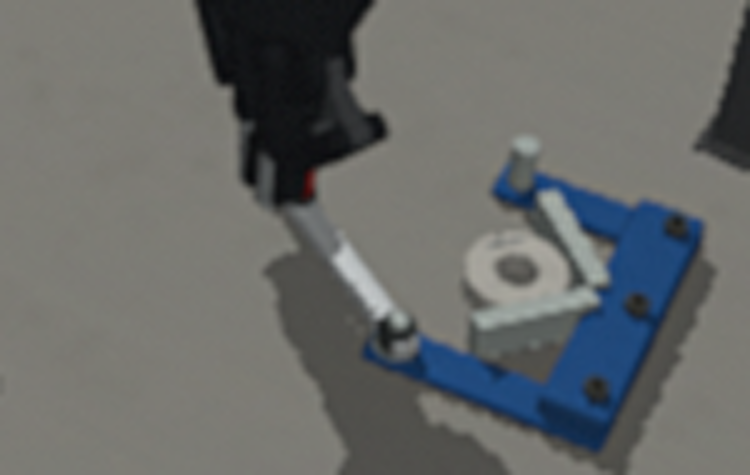

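Request:
jog_arm:
  plan:
    - [0.8,-0.045,0.0066,0,0,0,0.05]
    - [0.8,-0.05,0.0066,0,0,0,0.055]
    - [0.8,-0.05,0.0066,0.003,0,0,0.055]
    - [0.8,-0.05,0.0066,0.003,0,0,0.055]
    - [0.8,-0.05,0.0066,0.003,0,0,0.055]
    - [0.8,-0.05,0.0066,0.003,0,0,0.055]
    - [0.8,-0.05,0.0066,0.003,0,0,0.055]
    - [0.8,-0.045,0.0066,0.003,0,0,0.05]

```text
t: 16.18
position: [564.0, 7.0, 28.0]
orientation: [[-0.384, 0.923, 0.022], [0.923, 0.384, 0.01], [0.001, 0.024, -1.0]]
force: [-0.7, 0.1, 0.2]
finger_gap: 8.7
```

Run:
```python
from h import *
im=optics.get_image("scene");np.savez("s13.npz",**im);cv2.imwrite("pics/s13.png",cv2.resize(im["frame"][180:275,320:470],None,fx=5,fy=5,interpolation=cv2.INTER_CUBIC))
s=manip.state();R=s["orientation"];p=np.array([491,-38.3]);q=s["position"][:2]
x=np.array(R)[:2,0];y=np.array(R)[:2,1];print("pivot rel",(q-p)@x,(q-p)@y,np.degrees(np.arctan2(y[1],y[0])))
```

```text
pivot rel 13.225768817979946 84.92695845748197 22.431370682330837
```

View pics/s13.png

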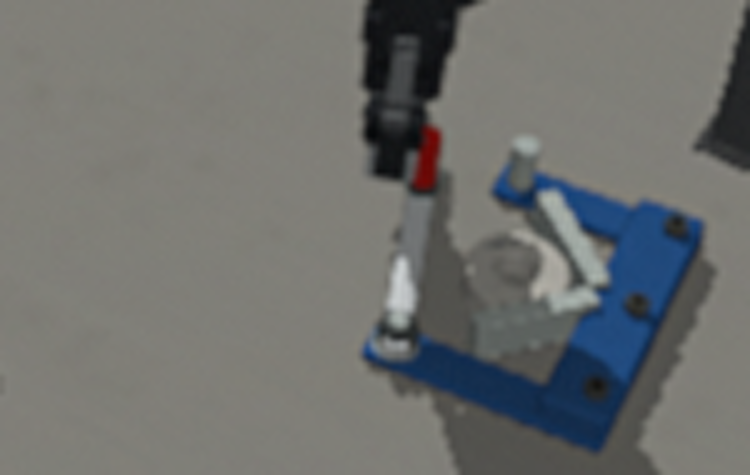

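Request:
jog_arm:
  plan:
    - [0.8,-0.045,0.0066,0,0,0,0.05]
    - [0.8,-0.045,0.006,0,0,0,0.05]
    - [0.8,-0.03,0.004,0,0,0,0.035]
    - [0.8,-0.02,0.002,0,0,0,0.02]
    - [0.8,-0.01,0.001,0,0,0,0.01]

```text
t: 16.85
position: [573.0, -13.9, 29.0]
orientation: [[-0.137, 0.99, 0.023], [0.991, 0.136, 0.012], [0.008, 0.024, -1.0]]
force: [0.2, 0.7, -0.9]
finger_gap: 8.6
```

Run:
```python
from h import *
im=optics.get_image("scene");np.savez("s14.npz",**im);cv2.imwrite("pics/s14.png",cv2.resize(im["frame"][180:275,320:470],None,fx=5,fy=5,interpolation=cv2.INTER_CUBIC))
s=manip.state();R=s["orientation"];p=np.array([491,-38.3]);q=s["position"][:2]
x=np.array(R)[:2,0];y=np.array(R)[:2,1];print("pivot rel",(q-p)@x,(q-p)@y,np.degrees(np.arctan2(y[1],y[0])),s["force"])
```

```text
pivot rel 12.943395106000397 84.5532666960876 7.796760694774859 [ 0.64112095  0.52965932 -0.07802518]
```

View pics/s14.png

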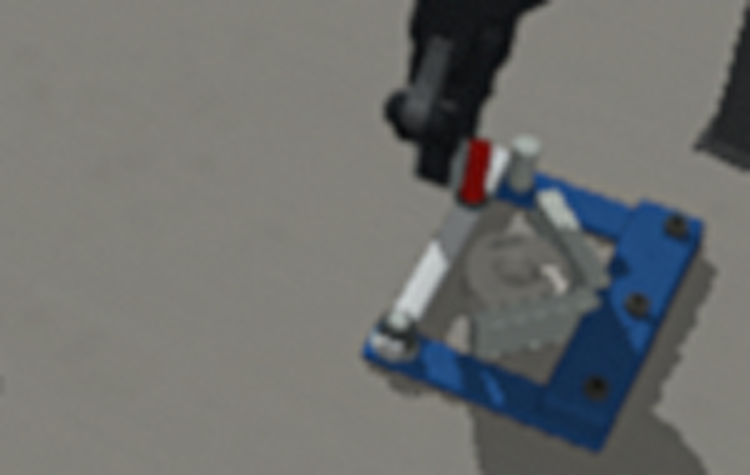

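Nearly shut. I'll push on in small straight steps until the stop resists.

Request:
jog_arm:
  plan:
    - [0.8,-0.02,0.001,0,0,0,0.015]
    - [0.8,-0.015,0,0,0,0,0]
    - [0.8,-0.012,0,0,0,0,0]

```text
t: 17.27
position: [573.4, -14.5, 29.1]
orientation: [[-0.117, 0.993, 0.022], [0.993, 0.117, 0.026], [0.023, 0.025, -0.999]]
force: [0.0, 7.0, 0.2]
finger_gap: 8.7
```

Request:
jog_arm:
  plan:
    - [0.8,-0.02,0,0,0,0,0]
    - [0.8,-0.02,0,0,0,0,0]

```text
t: 17.52
position: [573.4, -14.6, 29.2]
orientation: [[-0.122, 0.992, 0.021], [0.992, 0.121, 0.039], [0.036, 0.026, -0.999]]
force: [-0.4, 12.3, 1.5]
finger_gap: 8.7
```

Run:
```python
from h import *
im=optics.get_image("wrist");np.savez("w15.npz",**im);cv2.imwrite("pics/w15.png",im["frame"])
```

```text
(no output)
```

View pics/w15.png

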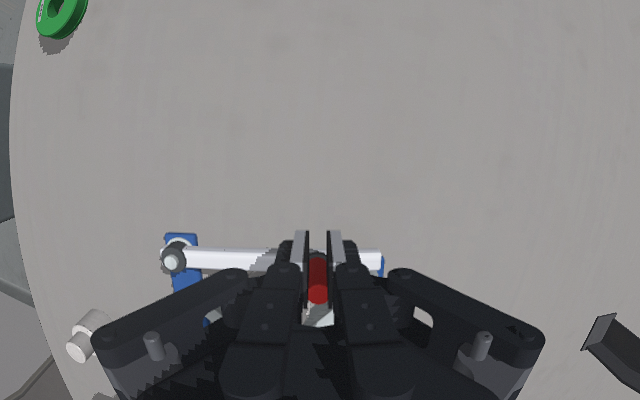

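Request:
jog_arm:
  plan:
    - [0.8,0.05,0,0,0,0,0]
    - [0.8,0.15,0,0,0,0,0]
    - [0.8,0.15,0,-0.15,0,0,0]
    - [0.8,0,0,-0.35,0,0,0]
    - [0.8,0,0,-0.2,0,0,0]
    - [0.8,-0.3,-0.01,0,0,0,0]
    - [0.8,-0.35,-0.01,0,0,0,0]
    - [0.8,-0.35,-0.01,0,0,0,0]
    - [0.8,0,0,0,0,0,0]
    - [0.8,0,0,0,0,0,0]

```text
t: 18.82
position: [577.4, -117.7, 134.8]
orientation: [[-0.126, 0.992, 0.02], [0.992, 0.125, 0.033], [0.03, 0.024, -0.999]]
force: [-0.1, 0.2, -0.0]
finger_gap: 8.5
```

Run:
```python
from h import *
im=optics.get_image("wrist");np.savez("w16.npz",**im);cv2.imwrite("pics/w16.png",im["frame"])
im=optics.get_image("scene");np.savez("s16.npz",**im);cv2.imwrite("pics/s16.png",im["frame"])
```

```text
(no output)
```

View pics/w16.png

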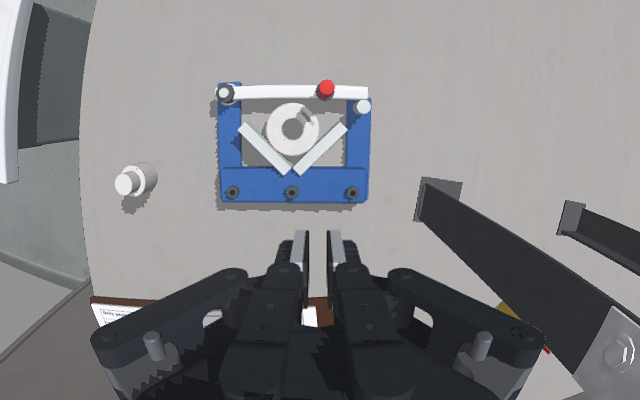

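View pics/s16.png

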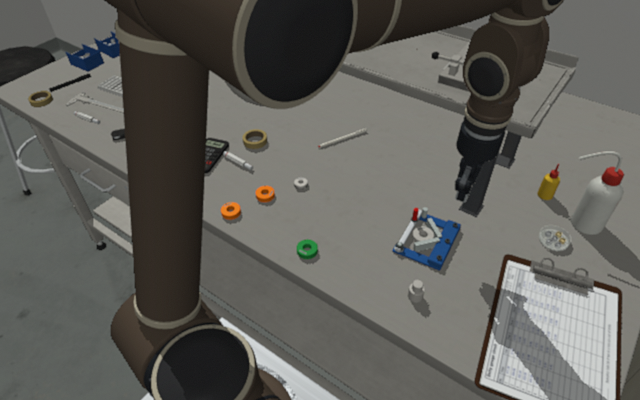

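Run:
```python
from h import *
f=load("w16")["frame"]
cv2.imwrite("pics/w16c.png",cv2.resize(f[72:212,205:385],None,fx=4.4,fy=4.4,interpolation=cv2.INTER_CUBIC))
```

```text
(no output)
```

View pics/w16c.png

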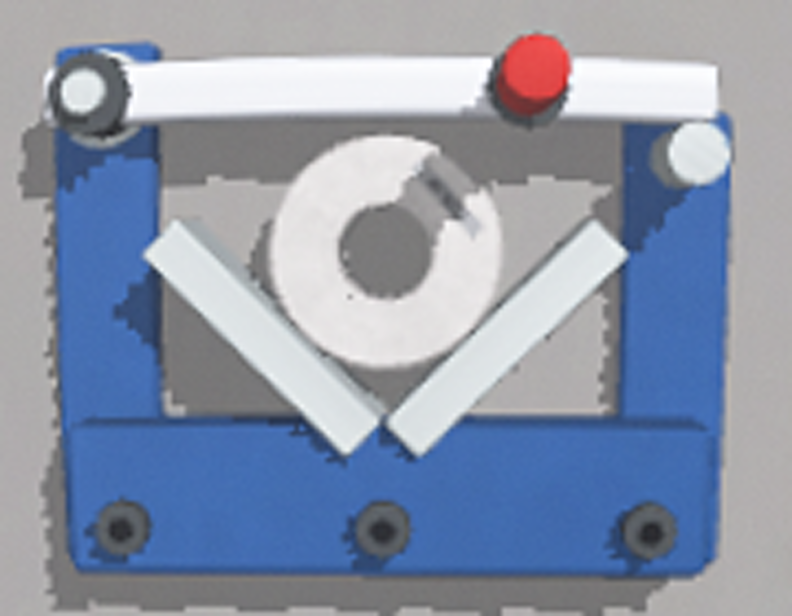

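Run:
```python
from h import *
W=load("w16")
g=lambda u,v,z: wpx2w(W,205+(u+.5)/4.4-.5,72+(v+.5)/4.4-.5,z)[:2]
A=np.array([(40,7),(-40,7),(0,-33),(58,19.5)],float)
B=np.array([g(594,219,22),g(180,219,22),g(385,418,22),g(698,154,30)])
a=A-A.mean(0);b=B-B.mean(0)
th=np.arctan2((a[:,0]*b[:,1]-a[:,1]*b[:,0]).sum(),(a*b).sum())
R=np.array([[np.cos(th),-np.sin(th)],[np.sin(th),np.cos(th)]]);o=B.mean(0)-R@A.mean(0)
print(o,th,np.round((B-o)@R-A,2).tolist())
print("ring",(g(386,251,14)-o)@R,"pin(27,32)",(g(537,68,51)-o)@R,"bar end edges(64,26..38)",(g(718,117,17)-o)@R,(g(718,64,17)-o)@R)
```

```text
[552.30732235 -63.38754396] 0.11038081294656502 [[-0.67, -0.41], [0.95, -0.48], [0.21, 1.18], [-0.49, -0.3]]
ring [-0.12481148 -0.13372499] pin(27,32) [26.63323659 31.73734607] bar end edges(64,26..38) [63.5373922  27.34798695] [63.37406698 37.7997408 ]
```

```bash
python3 -c "
from h import *
print(workorder.finish_job(), manip.state()['t'])"
```

```text
the job is handed in; nothing more can be done
the job is handed in; nothing more can be done
```

The larger ring is seated in the V, the gate is shut behind it, and the job is handed in at about 19 s of the 64 s allowed.

**What I did:** I pushed the ring along the bench between two half-open fingertips, without gripping it, until both V faces resisted. The force reached about 11 N with almost no sideways part, and the ring stopped moving. I then backed off and swung the gate by its red pin along its arc until the stop held at about 12 N with no further motion. The arm then withdrew clear of everything.

**Last checks, from the wrist camera in the fixture's frame:**

| Point | Measured (mm) | Target (mm) |
|---|---|---|
| Ring centre | (-0.1, -0.1) | (0, 0) |
| Gate pin | (26.6, 31.7) | (27, 32) |

- **Bystanders:** in the last pictures the smaller ring, the setting master, the plug gauge and the coloured look-alikes were where they started. I judged this by eye and did not measure it.
- **Disagreement:** my first fixture pose, from the overview cameras, was 2–3 mm off the close wrist measurement. The wrist measurement was the one that matched the contact positions.

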